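# Lock the climate sensor's leg at the red band

## Robot

A 7-joint arm with a two-finger parallel gripper is mounted at the origin on the work surface. World frame = base frame: x ahead of the robot, y to its left, z up, the work surface at z = 0. Lengths are in m, angles in rad, forces in N, time in s.
With the tool pointing down it reaches from about 0.425 to 0.95 m from the base axis. Payload 4.7 kg.
Tool frame: the origin (TCP) lies between the finger pads; the fingertips stand 25 mm ahead of it and the grasp point (between the pads) lies 6 mm ahead of it; x points along the fingers, z is the direction in which the jaws open and shut, and the axes are right-handed (so a half turn about x gives the same grasp; the last joint's range is limited). The gripper opens to 85 mm and grips with 20 to 120 N. Pads are 22 mm wide; open, the fingers measure 114 mm over their backs; the gripper's body (76 mm by 85 mm) begins 54 mm behind the grasp point. The pads swing forward as they close: fully open they stand 13 mm farther back than shut.
Start: joints at [-1.228, 0.469, -0.049, 1.532, 0.024, 1.141, -0.082], TCP at [0.245, 0.629, 0.256] pointing down, gripper open.
Joint ranges: [-2.59, 2.59], [-0.33, 1.99], [-1.39, 1.29], [0.1, 2.45], [-1.04, 4.18], [0.21, 1.99], [-2.66, 2.66]. Speed limits (rad/s): [2.57, 2.57, 3.14, 3.14, 3.14, 3.14, 3.14].

## Interface

Orientations are given as a 3x3 rotation matrix whose columns are the frame's x, y, z axes.
In Python, from rig import * gives the robot as it stands. Calls block until the motion is done:
- movep(position, orientation): joint-space move of the TCP to a pose.
- move_l(position, attitude=None, feed=0.15, until_force=None): straight line of the TCP; attitude=None keeps the orientation; feed is the mean speed in m/s. With until_force (N) it stops when the force on the tool has changed by that much, and returns True; else False.
- move_joints(angles): joint-space move.
- command_gripper(opening, newtons=None): finger opening in m; newtons is the grip in N (None keeps the last); returns when the fingers have stopped.
- sleep(seconds).
- inverse_kinematics(position, orientation): joint angles nearest the present ones, or None.
- sense(): the state.
- camera(name): name is "scene" or "top"; returns (picture, depth): 400x640x3 uint8, red, green, blue; 400x640 float32, m along the optical axis (not along the pixel's ray), 0 where there is no reading.
- camera_params(name): a dict with "K" (3x3 intrinsics, pixels), "position" and "rotation" of the camera in the world. Camera axes: x right, y down, z forward; pixel columns grow to the right and rows downward; lengths in m; the calibration is good to about 2 mm. A picture is of the moment at which its call begins. camera_params takes no time and is no camera call.
A pose or a line that the arm cannot do raises Unreachable and nothing moves.
- finish_job(): hands the job in, once; it reports no verdict.
The state is a dict: "time_s": time; "joint_pos": joint angles; "qd": joint speeds; "joint_efforts": joint torques, N m; "position": TCP position; "tcp_rot": TCP orientation; "wrist_force": force on the tool from outside, world axes, zero at the start; "ft_torque": the same for the moment, N m; "finger_gap": finger opening in m.
Only numpy, scipy, OpenCV 4.12 (cv2) and the standard library are available. Lean on these libraries where they do the work, as an engineer would, in place of code of your own. Each camera call takes 0.05 s, during which the arm holds its last target.

## Task

In the mushroom growing room the climate sensor's sliding leg has sunk to the bottom of its post and its clamp is open: take the clamp's fixed grip bar and its orange cam lever together in one grasp, raise the leg until the clamp's top rim lies within the red band on the post, and only there, with the leg held in place, squeeze the lever fully shut against the bar. Do not let the leg drop and leave the things around it where they are. Finish while still holding: keep bar and closed lever in the grip and do not let go.

Things in the scene. Friction and masses are not known exactly. Their poses are not given: they have to be found in the camera images.
- stand: Sensor stand screwed to the bench, does not move. Grey base plate 200 (x) x 150 (y) x 14 mm and an upright bare aluminium post, 22 mm diameter, 270 mm high, with graduation rings. Origin: on the post's axis at bench height. z up; -x is the side the clamp's bar points to, roughly to the robot; +y is the side the lever opens to.
- leg (a joint): Height of the sliding leg above its bottom stop, m (0 to 0.15, up positive). The leg (about 0.4 kg) is one piece: grey collar (40 mm diameter, 36 mm high) around the post, a 16 mm steel tube with the white sensor on top, and the hand clamp (grip bar and lever). It slides with about 0.4 N of drag and falls to the stop if let go while the lever is open. At the stop the bar's centre is 75 mm above the bench.
- clamp_rim (a point): Centre of the top rim of the leg's collar, on the post's axis, 18 mm above the centre of the collar, the bar and the lever. It rides with the leg.
- band_mark (a point): Centre of the red band around the post, on the post's axis. The band is 12 mm high, so its edges are 6 mm above and below this point. It lies 45 to 110 mm above the rim's start height and stays where it is; it is thin, and the collar slides over it.
- grip_bar: The clamp's fixed bar, part of the leg, pointing in the stand's -x: 68 mm long (16 to 84 mm from the post's axis), 16 mm thick (y), 30 mm high, grey with a black rubber outer (-y) face, 8 mm from the origin. Origin at mid thickness and height, 52 mm from the post's axis; axes as the stand's. The room above is free, the post stands behind: a hand leaning back towards the robot has most room.
- cam_lever (a joint): Angle of the cam lever, rad: 0 shut (along the bar), 0.77 fully open (swung to the stand's +y). Starts open, 0.58 to 0.74. It stays where it is left: about 10 N at the tip moves it, so a light squeeze does not close it; below about 0.3 the cam bites on the post and needs a few N more; shut, it locks the leg.
- lever_tip (a point): Axis of the lever's rounded tip (5 mm radius), at half height, 55 mm from the pin.
- paddle: The lever's orange plastic paddle, 10 mm thick, 26 mm high, from 16 to 60 mm from the pin. Origin on the pin at half height; with the lever shut its axes are parallel to the stand's and it points to -x.
- fruiting_block: Bystander: dark fruiting block with mushroom caps, about 180 x 140 x 120 mm, loose, origin under its centre. Leave it alone.
- punnet: Bystander: blue open punnet of mushrooms, 150 x 110 x 60 mm, loose, origin under its centre. Leave it alone.
- scissors: Bystander: black-handled scissors lying flat, about 190 x 90 x 13 mm, loose, origin between the handles and the blades. Leave them alone.
- sensor_top (a point): Top of the white louvred sensor (60 mm diameter, 62 mm high) on the leg's steel tube, which stands 30 mm to the stand's -y side of the post. This point is 263 mm above the centre of the collar and bar.
- lever_pin (a point): The lever's upright pivot pin at half height, riding with the leg, 24 mm to -x and 16 mm to +y of the post's axis in the stand's frame. Bar and lever together measure 59 to 66 mm across at the tip when open and 29 mm when shut; only the lever moves, so the middle of the grasp must shift up to 18 mm towards the bar while closing.

How it is judged:
By the outcome, as a careful person would: the job done as asked, in the order asked, and still so for the second after the job is handed in, while the arm keeps its last pose, push and grip.
It also fails if it takes over 48 s, if anything falls off the work surface, if the arm or the gripper's body presses on something with over 40 N, if the wrist force passes 120 N, or if a joint passes its speed limit or range.

## Working session

There is one attempt and no reset: what is moved stays moved. The work goes in short steps, each a Python script; the robot and the scene stay as the last script left them, time stands still between calls to the robot, and variables do not carry over. Pictures are saved under pics/ and viewed, and the job is handed in when it is done.

```bash
ls; mkdir -p pics
python3 - <<'E'
from rig import *
import numpy as np,cv2
for n in("scene","top"):
    p,d=camera(n); cv2.imwrite(f"pics/{n}0.png",p[:,:,::-1]); np.save(f"pics/{n}0.npy",d)
    c=camera_params(n); print(n,c)
s=sense(); print(s)
E
```

```text
pics
scene {'K': array([[375.62795058,   0.        , 311.38767037],
       [  0.        , 375.62795058, 203.69790843],
       [  0.        ,   0.        ,   1.        ]]), 'position': array([1.22539042, 0.47315572, 0.96241317]), 'rotation': array([[-0.55154472,  0.58591148, -0.59372229],
       [ 0.83413302,  0.38353763, -0.3963849 ],
       [-0.00453162, -0.71386737, -0.70026627]])}
top {'K': array([[372.48461961,   0.        , 319.71185515],
       [  0.        , 372.48461961, 198.23901769],
       [  0.        ,   0.        ,   1.        ]]), 'position': array([0.5061752 , 0.03423073, 1.03881835]), 'rotation': array([[ 0.02352081, -0.99470361,  0.10005746],
       [-0.99948251, -0.02120033,  0.02419207],
       [-0.02194269, -0.1005747 , -0.99468751]])}
{'time_s': 0.1, 'joint_pos': array([-1.22791651,  0.46938889, -0.04860255,  1.53357055,  0.02407406,
        1.14102524, -0.08233522]), 'qd': array([ 0.00185051, -0.00163501, -0.00107273, -0.0032037 , -0.00024091,
        0.00051336,  0.00080288]), 'joint_efforts': array([ 6.18504619e-04, -5.11516178e+01, -4.71008895e-02, -2.38390160e+01,
        1.07635319e-02,  4.46222228e-03,  4.52249331e-07]), 'position': array([0.2450091 , 0.62844148, 0.25534906]), 'tcp_rot': array([[-6.22120060e-04, -9.31678512e-01,  3.63283310e-01],
       [-1.69731250e-03,  3.63283841e-01,  9.31676967e-01],
       [-9.99998366e-01, -3.69903718e-05, -1.80735575e-03]]), 'wrist_force': array([0.04284277, 1.12086946, 0.12787495]), 'ft_torque': array([-0.02661509, -0.04923071, -0.01391769]), 'finger_gap': 0.08556103700772202}
```

View pics/scene0.png

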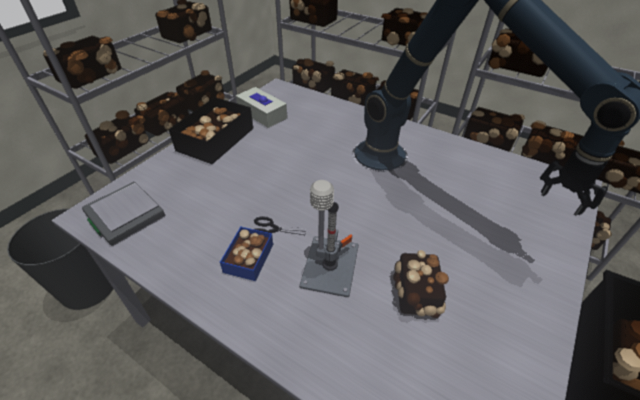

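View pics/top0.png

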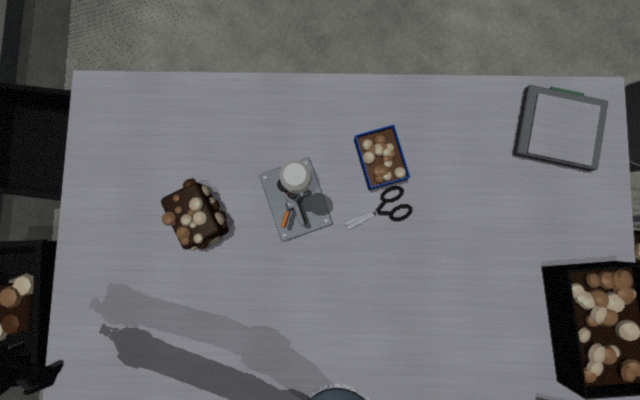

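The scene view shows the stand at about (328,250), with the orange lever at (346,241) and the red band on the post near (332,232). In the top view the paddle is at (287,216), the bar at (303,208) and the sensor at (296,176). I'll zoom in and build a point cloud.

```bash
cat > h.py <<'E'
import numpy as np,cv2
def cloud(n,d,P):
    K=P["K"];v,u=np.mgrid[0:400,0:640]
    c=np.stack([(u-K[0,2])/K[0,0]*d,(v-K[1,2])/K[1,1]*d,d],-1)
    return c@P["rotation"].T+P["position"]
def proj(p,P):
    c=(np.atleast_2d(p)-P["position"])@P["rotation"];q=c@P["K"].T
    return q[:,:2]/q[:,2:]
E
python3 - <<'E'
from rig import *
from h import *
s=cv2.imread("pics/scene0.png");t=cv2.imread("pics/top0.png")
a=cv2.resize(s[165:305,285:375],None,fx=4,fy=4,interpolation=cv2.INTER_CUBIC)
b=cv2.resize(t[150:250,250:340],None,fx=4.2,fy=4.2,interpolation=cv2.INTER_CUBIC)
o=np.zeros((560,760,3),np.uint8);o[:560,:360]=a;o[:b.shape[0],370:370+b.shape[1]]=b
cv2.imwrite("pics/zoom0.png",o)
for n,im in(("scene",s),("top",t)):
    P=camera_params(n);X=cloud(n,np.load(f"pics/{n}0.npy"),P)
    hsv=cv2.cvtColor(im,cv2.COLOR_BGR2HSV)
    m=((hsv[...,0]<14)|(hsv[...,0]>170))&(hsv[...,1]>150)&(hsv[...,2]>70)
    x0,x1,y0,y1=(285,375,165,305) if n=="scene" else (250,340,150,250)
    k=np.zeros_like(m);k[y0:y1,x0:x1]=1;m&=k
    nl,lab,st,ce=cv2.connectedComponentsWithStats(m.astype(np.uint8))
    for i in range(1,nl):
        print(n,ce[i],st[i]); Y=X[lab==i]; print(np.median(Y,0),Y.min(0),Y.max(0),im[lab==i].mean(0))
E
```

```text
scene [331.5 232. ] [330 232   4   1   4]
[0.62236383 0.13699616 0.17653073] [0.61925582 0.13340503 0.17588658] [0.62443829 0.14001822 0.17755674] [35.5  33.75 91.  ]
scene [346.07692308 239.67307692] [341 235  11  11  52]
[0.55295151 0.15076673 0.08461028] [0.53172103 0.14038255 0.07014467] [0.57108005 0.15712063 0.09186458] [ 37.51923077  66.13461538 139.26923077]
top [285.33333333 218.39583333] [282 211   7  16  48]
[0.54907755 0.14458118 0.08726758] [0.52860231 0.13772525 0.07912988] [0.56726581 0.15232261 0.09091451] [ 44.9375      84.54166667 141.33333333]
```

View pics/zoom0.png

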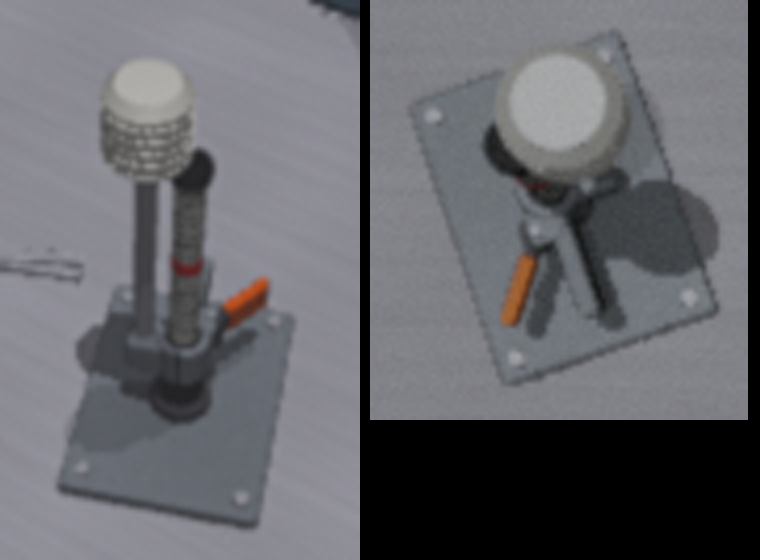

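Run:
```python
from rig import *
from h import *
from scipy.optimize import least_squares
PT,PS=camera_params("top"),camera_params("scene")
def up(l,s,ox,oy,px=0): return (np.array(l,float)-[px,0]+.5)/s-.5+[ox,oy]
T=up([(412,103),(617,33),(717,310),(508,383),(557,103),(534,228)],4.2,250,150,370)
S=up([(292,318),(257,523),(60,488),(150,82),(187,268)],4,285,165)
def W(p,q): 
    c,s=np.cos(q[2]),np.sin(q[2]);p=np.atleast_2d(p);return np.c_[q[0]+c*p[:,0]-s*p[:,1],q[1]+s*p[:,0]+c*p[:,1],p[:,2]]
bz=.014
def models(q):
    mt=np.array([[.1,.075,bz],[.1,-.075,bz],[-.1,-.075,bz],[-.1,.075,bz],[0,-.03,.338],[-.024,.016,.093]])
    ms=np.array([[-.1,.075,bz],[.1,.075,bz],[.1,-.075,bz],[0,-.03,.338],[0,0,q[3]]])
    return mt,ms
def f(q):
    mt,ms=models(q)
    # band front surface toward camera
    w=W(ms,q); v=PS["position"][:2]-w[4,:2]; w[4,:2]+=.011*v/np.linalg.norm(v)
    return np.r_[(proj(W(mt,q),PT)-T).ravel(),(proj(w,PS)-S).ravel()]
for plate0 in (0,):
    r=least_squares(f,[.62,.13,.3,.18],loss="soft_l1"); print(r.x,np.degrees(r.x[2]));print(f(r.x).reshape(-1,2).round(1))
q=r.x
# depth checks
for n,P in(("top",PT),("scene",PS)):
    X=cloud(n,np.load(f"pics/{n}0.npy"),P)
    m=(X[...,2]>.008)&(X[...,2]<.02)&(np.hypot(X[...,0]-q[0],X[...,1]-q[1])<.14)
    print(n,"plate",cv2.minAreaRect(X[m][:,:2].astype(np.float32)*1000),np.median(X[m][:,2]))
    m=(X[...,2]>.325)&(X[...,2]<.36)&(np.hypot(X[...,0]-q[0],X[...,1]-q[1])<.1)
    print("sensor",X[m].mean(0),m.sum(),X[m][:,2].max())
    m=(X[...,2]>.055)&(X[...,2]<.12)&(np.hypot(X[...,0]-q[0],X[...,1]-q[1])<.12)
    L=X[m]-[q[0],q[1],0];c,s=np.cos(q[2]),np.sin(q[2]);L=np.c_[c*L[:,0]+s*L[:,1],-s*L[:,0]+c*L[:,1],L[:,2]]
    L=L[L[:,0]<-.03]
    for p in L[np.argsort(L[:,0])][::4]: print((p*1000).round(0),end=' ')
    print()
print("sensor pred",W([0,-.03,.338],q))
```

```text
[0.61013672 0.12907583 0.36930144 0.17447988] 21.159413700121398
[[-2.3 -1.1]
 [-0.6 -2.6]
 [ 0.1 -1.3]
 [-1.6 -0. ]
 [-0.   0.4]
 [ 0.3  1.2]
 [ 0.2 -1.4]
 [ 0.1 -0.2]
 [-1.1 -0.8]
 [-0.4 -1.8]
 [-0.2 -0. ]]
top plate ((606.4259033203125, 127.74368286132812), (200.0683135986328, 149.91836547851562), 20.84913444519043) 0.013521922414422072
sensor [0.62118214 0.1008146  0.33373904] 727 0.33959925761162335
[-83.   0.  71.] [-81.  -2.  90.] [-80.   3.  91.] [-78.   0.  89.] [-77.   2.  91.] [-76.   7.  91.] [-74.   4.  87.] [-72.   1.  88.] [-71.  49.  87.] [-70.  -0.  91.] [-69.  46.  67.] [-69.  -3.  91.] [-67.   7.  88.] [-67.  45.  69.] [-66.   4.  88.] [-65.  -2.  89.] [-64.   1.  91.] [-63.  49.  91.] [-63.   5.  89.] [-62.   8.  90.] [-61.  -6.  84.] [-60.   4.  93.] [-59.   7.  89.] [-59.  38.  79.] [-58.   4.  88.] [-57.  -2.  85.] [-56.  -7.  87.] [-55.  -5.  86.] [-54.   5.  87.] [-54.  38.  89.] [-53.  40.  87.] [-52.   4.  91.] [-51.   7.  90.] [-50.  39.  89.] [-50.  34.  88.] [-49.   6.  90.] [-48.  -8.  87.] [-47.  33.  89.] [-46.  28.  82.] [-46.  30.  86.] [-45.  32.  
[... 334 characters left out ...]
 plate ((609.6152954101562, 129.89657592773438), (202.90869140625, 149.8103790283203), 20.72100830078125) 0.013476412071594779
sensor [0.63008907 0.10696987 0.33346855] 292 0.3390100108349141
[-76.   7.  91.] [-72.   9.  63.] [-67.  49.  88.] [-65.  46.  85.] [-63.  55.  60.] [-61.   7.  90.] [-59.  54.  84.] [-58.  48.  84.] [-56.  42.  84.] [-54.  45.  88.] [-53.  49.  66.] [-51.  39.  85.] [-51.   5.  87.] [-50.   9.  79.] [-48.  43.  84.] [-46.   9.  79.] [-46.   9.  89.] [-44.  31.  86.] [-43.  41.  71.] [-42.  28.  83.] [-39.  26.  86.] [-38.  35.  81.] [-37.  32.  85.] [-35.  33.  74.] [-34.  33.  80.] [-33.  30.  90.] [-31.  24.  86.] 
sensor pred [[0.62096564 0.10109844 0.338     ]]
```

```bash
cat >> h.py <<'E'
Q=np.array([.6100,.1288,.366])
c_,s_=np.cos(Q[2]),np.sin(Q[2])
def WL(x,y,z): return np.array([Q[0]+c_*x-s_*y,Q[1]+s_*x+c_*y,z])
LY=np.array([-s_,c_,0.])
def R(t,flip=1):
    x=np.array([np.sin(t)*c_,np.sin(t)*s_,-np.cos(t)]); z=flip*LY
    return np.c_[x,np.cross(z,x),z]
def fwd(g): return .05715*np.sqrt(1-((g/2-.00587)/.05715)**2)
E
python3 - <<'E'
from rig import *
from h import *
for t in (25,35,45,55):
  for fl in (1,-1):
    r=R(np.radians(t),fl);out=[]
    for lab,back,up in(("pre",.12,0),("g",0,0),("up",0,.0815),("up2",0,.12)):
        gp=WL(-.070,.024,.075+up); tcp=gp-r[:,0]*(.003+back)
        j=inverse_kinematics(tcp,r); out.append(None if j is None else np.round(j,2))
    print(t,fl,*out,sep="\n  ")
for n in("top","scene"):
    P=camera_params(n);X=cloud(n,np.load(f"pics/{n}0.npy"),P)
    for u,v in ([(195,215),(381,157),(380,212)] if n=="top" else [(420,280)]): print(n,X[v,u])
E
```

```text
25
  1
  [-0.62  0.12  0.37  2.3  -0.28  0.31  1.93]
  [ 0.23  0.48 -0.63  2.24  1.35  0.25  0.37]
  [-0.35  0.24  0.07  2.21 -0.2   0.25  1.83]
  [-0.54  0.18  0.28  2.19 -0.25  0.36  1.88]
25
  -1
  [-0.81  0.12  0.58  2.31 -0.38  0.31 -1.11]
  None
  [-0.67  0.26  0.44  2.23 -0.57  0.28 -0.96]
  [-0.73  0.19  0.5   2.2  -0.39  0.37 -1.13]
35
  1
  [ 0.9   0.34 -1.3   2.39  1.5   0.28  0.25]
  [ 0.63  0.76 -1.17  2.32  1.98  0.63 -0.08]
  [ 0.56  0.39 -0.98  2.28  1.58  0.28  0.17]
  [ 0.72  0.37 -1.17  2.24  1.25  0.33  0.5 ]
35
  -1
  None
  [ 0.22  0.49 -0.6   2.34  2.44  0.3   2.44]
  None
  [ 0.72  0.37 -1.17  2.24  1.25  0.33 -2.64]
45
  1
  None
  None
  [ 0.69  0.51 -1.15  2.37  2.26  0.46 -0.43]
  [ 0.72  0.36 -1.13  2.34  2.19  0.3  -0.42]
45
  -1
  None
  None
  [ 0.56  0.42 -0.97  2.38  2.45  0.38  2.47]
  [ 0.57  0.29 -0.94  2.35  2.42  0.23  2.46]
55
  1
  None
  None
  None
  None
55
  -1
  None
  None
  None
  None
top [0.5504757  0.36854269 0.11225942]
top [ 0.72399516 -0.10610968  0.03429008]
top [ 0.57484873 -0.10734096  0.01361642]
scene [0.57734833 0.39417912 0.0973268 ]
```

Run:
```python
from rig import *
from h import *
for t in (8,12,16,20):
  for fl in (1,-1):
    r=R(np.radians(t),fl);out=[]
    for lab,back,up,y in(("pre",.12,0,.024),("g",0,0,.024),("up",0,.0815,.024),("up2",0,.11,.006)):
        gp=WL(-.070,y,.075+up); tcp=gp-r[:,0]*(.003+back)
        j=inverse_kinematics(tcp,r); out.append(None if j is None else np.round(j,2))
    print(t,fl,*out,sep="\n  ")
```

```text
8
  1
  [-0.42  0.25  0.14  2.03 -0.07  0.73  1.7 ]
  [-0.28  0.45 -0.02  2.08  0.    0.48  1.63]
  [-0.37  0.32  0.08  2.02 -0.06  0.66  1.68]
  [-0.38  0.29  0.13  1.99 -0.08  0.72  1.74]
8
  -1
  [-0.78  0.27  0.58  2.05 -0.24  0.74 -1.27]
  [-0.66  0.48  0.45  2.1  -0.46  0.51 -1.08]
  [-0.74  0.35  0.55  2.04 -0.32  0.68 -1.2 ]
  [-0.73  0.32  0.57  2.01 -0.29  0.74 -1.2 ]
12
  1
  [-0.46  0.21  0.18  2.09 -0.09  0.64  1.72]
  [-0.25  0.43 -0.06  2.12  0.03  0.38  1.6 ]
  [-0.37  0.3   0.09  2.07 -0.08  0.57  1.7 ]
  [-0.4   0.26  0.16  2.04 -0.11  0.64  1.77]
12
  -1
  [-0.78  0.23  0.57  2.11 -0.25  0.64 -1.26]
  [-0.63  0.46  0.41  2.14 -0.51  0.41 -1.03]
  [-0.74  0.33  0.53  2.09 -0.34  0.59 -1.18]
  [-0.73  0.29  0.56  2.06 -0.31  0.65 -1.18]
16
  1
  [-0.5   0.18  0.23  2.16 -0.13  0.54  1.76]
  [-0.19  0.42 -0.13  2.16  0.12  0.28  1.52]
  [-0.38  0.28  0.09  2.12 -0.1   0.47  1.73]
  [-0.42  0.24  0.19  2.09 -0.15  0.55  1.81]
16
  -1
  [-0.78  0.19  0.56  2.17 -0.26  0.55 -1.25]
  [-0.59  0.44  0.36  2.18 -0.58  0.31 -0.95]
  [-0.73  0.3   0.51  2.13 -0.38  0.49 -1.14]
  [-0.72  0.26  0.54  2.1  -0.34  0.56 -1.15]
20
  1
  [-0.56  0.15  0.3   2.22 -0.18  0.44  1.82]
  [ 0.06  0.45 -0.44  2.19  0.71  0.25  0.96]
  [-0.37  0.26  0.08  2.16 -0.13  0.38  1.76]
  [-0.45  0.22  0.22  2.13 -0.21  0.45  1.87]
20
  -1
  [-0.78  0.15  0.55  2.23 -0.28  0.44 -1.22]
  [-0.52  0.42  0.28  2.22 -0.71  0.21 -0.82]
  [-0.71  0.28  0.49  2.18 -0.44  0.4  -1.08]
  [-0.71  0.24  0.53  2.15 -0.38  0.47 -1.1 ]
```

```bash
cat >> h.py <<'E'
RT=R(np.radians(12),-1)
def tcp(x,y,z,back=0.,ahead=.003): return WL(x,y,z)-RT[:,0]*(ahead+back)
def loc(p):
    d=np.array(p)-[Q[0],Q[1],0]; return np.array([c_*d[0]+s_*d[1],-s_*d[0]+c_*d[1],d[2]])
E
python3 - <<'E'
from rig import *
from h import *
s=sense();print(s["time_s"])
movep(tcp(-.072,.024,.075,.15),RT)
s=sense();print(s["time_s"],s["position"]-tcp(-.072,.024,.075,.15),s["joint_pos"].round(2),s["wrist_force"])
move_l(tcp(-.072,.024,.075,.055),feed=.15)
s=sense();print(s["time_s"],s["position"]-tcp(-.072,.024,.075,.055),s["wrist_force"],s["ft_torque"])
ims=[]
for n in("scene","top"):
    p,d=camera(n); cv2.imwrite(f"pics/{n}1.png",p[:,:,::-1])
    ims.append(p[:,:,::-1])
a=cv2.resize(ims[0][140:290,265:395],None,fx=3,fy=3,interpolation=cv2.INTER_CUBIC)
b=cv2.resize(ims[1][140:290,240:370],None,fx=3,fy=3,interpolation=cv2.INTER_CUBIC)
cv2.imwrite("pics/z1.png",np.hstack([a,b]))
E
```

```text
0.1
2.175 [1.51721130e-04 1.14199314e-03 9.36454612e-05] [-0.8   0.17  0.57  2.09 -0.18  0.71 -1.33] [0.03151245 0.14155468 0.32370302]
2.9583 [4.77860511e-04 4.33633254e-05 5.24861530e-04] [ 0.54262224  0.33907689 -0.27450112] [-0.10600951  0.15132613 -0.00183254]
```

View pics/z1.png

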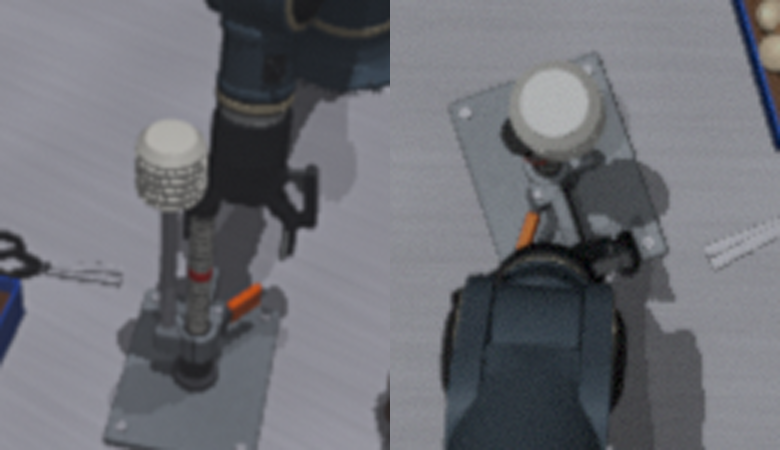

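The hand sits behind the sensor. In the scene crop its lever-side finger at (290,240) is outside the orange lever at (245,300). In the top crop the other finger, at (615,255), is beyond the bar. I'll descend with a force guard.

Run:
```python
from rig import *
from h import *
hit=move_l(tcp(-.072,.024,.075),feed=.08,until_force=8)
s=sense();f0=s["wrist_force"];print(hit,s["time_s"],s["position"]-tcp(-.072,.024,.075),f0@LY,f0,s["finger_gap"])
p,d=camera("scene");cv2.imwrite("pics/z2.png",cv2.resize(p[140:290,265:395,::-1],None,fx=4,fy=4,interpolation=cv2.INTER_CUBIC))
# bar-side pad: move +y until touch
hit=move_l(tcp(-.072,.042,.075),feed=.03,until_force=3)
s=sense();f=s["wrist_force"];print(hit,s["time_s"],loc(s["position"]+RT[:,0]*.003).round(4),(f-f0)@LY,f,s["finger_gap"])
```

```text
False 3.9 [ 2.28691537e-04 -1.95467918e-04  6.62524667e-05] 0.2934076553934475 [-0.44187721  0.14486195  0.13012899] 0.0851427609226694
True 4.375 [-0.0722  0.0338  0.075 ] -2.0504270027418356 [ 0.03009658 -1.87011269  2.08131688] 0.08512060513798606
```

View pics/z2.png

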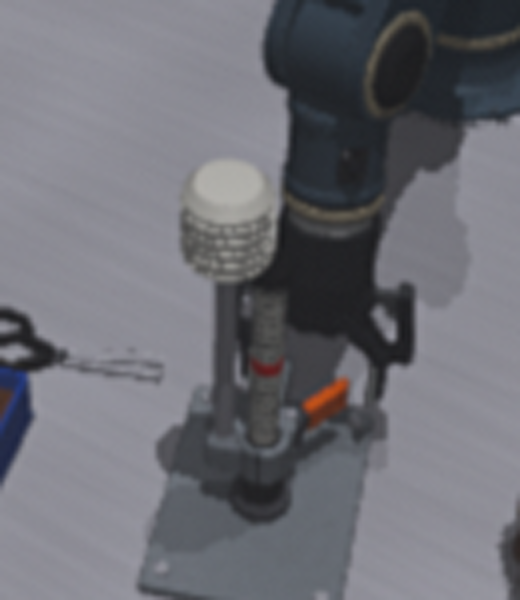

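```bash
cat >> h.py <<'E'
B=-.0088
E
python3 - <<'E'
from rig import *
from h import *
move_l(tcp(-.072,B+.0340,.075),feed=.05)
s=sense();f0=s["wrist_force"];print(s["time_s"],f0.round(2))
command_gripper(.068,20)
for g in (.066,.065,.064,.063,.062,.061,.060,.059):
    command_gripper(g,20)
    s=sense();f=s["wrist_force"]-f0;print(g,s["time_s"],s["finger_gap"].round(5),loc(s["position"]+RT[:,0]*.003).round(4),"Fy",(f@LY).round(2),f.round(2))
    if s["finger_gap"]-g>.0008 or abs(f@LY)>6: break
    move_l(tcp(-.072,B+g/2,.075),feed=.02)
    s=sense();f=s["wrist_force"]-f0;print("   ",s["time_s"],s["finger_gap"].round(5),"Fy",(f@LY).round(2),f.round(2))
    if s["finger_gap"]-g>.0008 or abs(f@LY)>6: break
E
```

```text
4.6917 [0.01 0.4  0.83]Traceback (most recent call last):
  File "<stdin>", line 8, in <module>
AttributeError: 'float' object has no attribute 'round'
```

Run:
```python
from rig import *
from h import *
f0=np.array([.01,.4,.83])
def rep(l):
    s=sense();f=s["wrist_force"]-f0;print(l,round(s["time_s"],2),round(s["finger_gap"],5),loc(s["position"]+RT[:,0]*.003).round(4),"Fy",round(f@LY,2),f.round(2)); return s,f
rep("start")
for g in (.065,.064,.063,.062,.061,.060,.059):
    move_l(tcp(-.072,B+g/2,.075),feed=.02)
    s,f=rep("m%.3f"%g)
    if abs(f@LY)>6: break
    command_gripper(g,20)
    s,f=rep("g%.3f"%g)
    if s["finger_gap"]-g>.0008 or abs(f@LY)>6: break
```

```text
start 5.23 0.06608 [-0.072   0.0242  0.0752] Fy -4.2 [ 0.33 -4.36  0.97]
m0.065 5.48 0.06617 [-0.0721  0.0241  0.0749] Fy -1.11 [-0.2  -1.27  0.15]
g0.065 5.7 0.06478 [-0.072   0.0237  0.075 ] Fy -3.56 [ 0.23 -3.72  0.04]
m0.064 5.95 0.06516 [-0.072   0.0236  0.0749] Fy -0.7 [-0.58 -0.97  0.  ]
g0.064 6.17 0.06412 [-0.072   0.0231  0.075 ] Fy -2.32 [ 1.35 -1.97 -0.84]
m0.063 6.42 0.06376 [-0.072   0.0231  0.0749] Fy -1.03 [ 0.97 -0.73 -0.46]
g0.063 6.63 0.06281 [-0.072   0.0226  0.075 ] Fy -1.55 [ 0.03 -1.65 -0.83]
m0.062 6.88 0.063 [-0.072   0.0225  0.075 ] Fy -0.08 [-0.75 -0.37 -0.63]
g0.062 7.1 0.06228 [-0.072   0.0222  0.075 ] Fy -0.55 [-0.43 -0.75 -0.12]
m0.061 7.35 0.06216 [-0.072   0.0222  0.075 ] Fy 1.51 [-0.86  1.29  1.19]
g0.061 7.57 0.06152 [-0.0722  0.0219  0.0752] Fy 0.37 [-3.15 -0.82  4.97]
m0.060 7.82 0.06134 [-0.0721  0.0219  0.0752] Fy 0.76 [-3.55 -0.55  5.71]
g0.060 8.03 0.06083 [-0.0722  0.0218  0.0752] Fy 0.52 [-3.36 -0.73  5.31]
```

Run:
```python
from rig import *
from h import *
f0=np.array([.01,.4,.83])
def rep(l):
    s=sense();f=s["wrist_force"]-f0;print(l,round(s["time_s"],2),round(s["finger_gap"],5),loc(s["position"]+RT[:,0]*.003).round(4),"Fy",round(f@LY,2),f.round(2)); return s,f
for up in (.003,.008):
    move_l(tcp(-.072,.0218,.075+up),feed=.02); rep(up)
sleep(.2);rep("w")
p,d=camera("scene");cv2.imwrite("pics/z3.png",cv2.resize(p[140:290,265:395,::-1],None,fx=4,fy=4,interpolation=cv2.INTER_CUBIC))
```

```text
0.003 8.33 0.06111 [-0.0723  0.0218  0.0776] Fy -2.46 [-1.4  -3.17 -3.55]
0.008 8.73 0.06076 [-0.0723  0.0218  0.083 ] Fy -2.01 [ 0.93 -1.79 -3.35]
w 8.93 0.06125 [-0.0723  0.0217  0.0829] Fy -2.46 [-0.53 -2.83 -3.28]
```

View pics/z3.png

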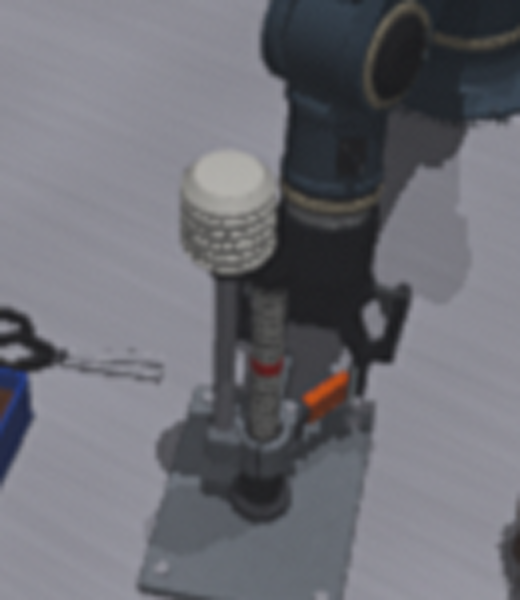

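The leg is carried: the sensor top moved from row ~160 to ~150 in the crop, and the load is about 4 N down. The lever is still open, with a gap of 61 mm. I'll lift most of the way, then measure rim against band.

Run:
```python
from rig import *
from h import *
P=camera_params("scene")
im=cv2.imread("pics/scene0.png").astype(float)
red=(im[...,2]-.5*(im[...,0]+im[...,1]))
for u in (329,330,331,332,333,334):
    col=red[226:238,u];w=np.clip(col-10,0,None);print(u,col.round(0),(w@np.arange(226,238)/w.sum()).round(2))
for z in (.168,.171,.174,.177,.180):
    w=WL(0,0,z);v=P["position"][:2]-w[:2];w[:2]+=.011*v/np.linalg.norm(v);print(z,proj(w,P))
f0=np.array([.01,.4,.83])
def rep(l):
    s=sense();f=s["wrist_force"]-f0;print(l,round(s["time_s"],2),round(s["finger_gap"],5),loc(s["position"]+RT[:,0]*.003).round(4),"Fy",round(f@LY,2),f.round(2)); return s,f
move_l(tcp(-.072,.0218,.075+.04),feed=.05); rep("40")
move_l(tcp(-.072,.0218,.075+.073),feed=.05); rep("73")
p,d=camera("scene");cv2.imwrite("pics/scene4.png",p[:,:,::-1]);np.save("pics/scene4.npy",d);cv2.imwrite("pics/z4.png",cv2.resize(p[160:280,300:370,::-1],None,fx=5,fy=5,interpolation=cv2.INTER_CUBIC))
```

```text
329 [ 0. -0.  0.  7. 30. 42. 42. 26.  7.  1. -0.  0.] 231.44
330 [ 0.  0.  0.  1. 16. 42. 51. 36.  9.  0.  0. -0.] 231.84
331 [ 0.  0.  0. -2.  9. 43. 58. 46. 13.  0.  0.  0.] 232.07
332 [-0.  1.  0. -2.  6. 42. 60. 48. 14.  1. -0.  0.] 232.12
333 [-1.  1.  0.  0. 11. 40. 56. 43. 12.  1.  0.  0.] 232.04
334 [-0.  0.  0. 10. 26. 44. 44. 28.  6. -2. -2. -2.] 231.54
0.168 [[331.04378833 233.07767896]]
0.171 [[331.07830995 232.36913442]]
0.174 [[331.11297021 231.65774417]]
0.177 [[331.14776997 230.94349101]]
0.18 [[331.18271005 230.22635764]]
40 9.78 0.0612 [-0.0723  0.0218  0.115 ] Fy -2.83 [-1.61 -3.65 -4.41]
73 10.58 0.06061 [-0.0723  0.0218  0.148 ] Fy -3.32 [-2.62 -4.56 -3.7 ]
```

View pics/z4.png

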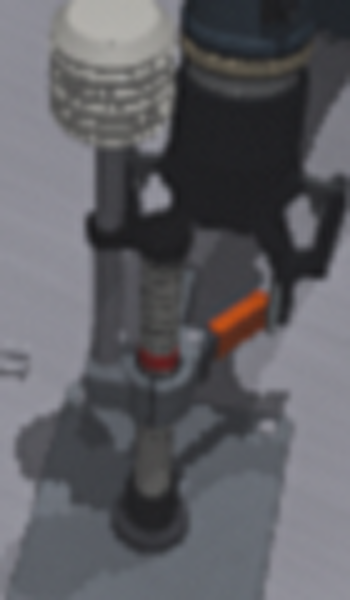

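```bash
cat >> h.py <<'E'
def sensz(d,P,lift):
    X=cloud("scene",d,P); a=[]
    w=WL(0,-.03,.338+lift);uv=proj(w,P)[0].round().astype(int)
    m=np.abs(X-w)
    k=(np.hypot(X[...,0]-w[0],X[...,1]-w[1])<.018)&(m[...,2]<.02)&(X[...,2]>w[2]-.008)
    return np.median(X[k][:,2]),k.sum()
def redprof(im):
    im=im.astype(float);red=im[...,2]-.5*(im[...,0]+im[...,1]);return red[224:242,329:335].mean(1).round(0)
E
python3 - <<'E'
from rig import *
from h import *
P=camera_params("scene")
for n,l in((0,0),(4,.072)):
    im=cv2.imread(f"pics/scene{n}.png");print(sensz(np.load(f"pics/scene{n}.npy"),P,l),redprof(im))
    np.set_printoptions(linewidth=200)
    print(cv2.cvtColor(im,cv2.COLOR_BGR2GRAY)[224:246,332])
# template shift of sensor between images
a=cv2.imread("pics/scene0.png");b=cv2.imread("pics/scene4.png")
X0=proj(WL(0,-.03,.338),P)[0];X1=proj(WL(0,-.03,.41),P)[0];print("pred",X0,X1)
E
```

```text
(np.float64(0.3360672832677416), np.int64(103)) [ 0.  0. -0.  0.  0.  2. 16. 42. 52. 38. 10.  0. -0. -0.  0.  0.  0.  1.]
[76 77 68 77 82 75 76 65 52 54 71 81 77 77 72 78 80 80 78 72 78 78]
(np.float64(0.4087770080316843), np.int64(110)) [ 1.  0.  0.  0.  0.  3. 17. 45. 56. 42. 12. -4. -7. -7. -5. -4. -4. -4.]
[74 76 66 77 81 74 74 62 50 54 62 63 88 97 75 62 60 62 61 60 61 66]
pred [321.62283323 183.2648314 ] [322.06325707 160.50219891]
```

The band is still fully visible with the collar just below it (crop row ~372), and the lift is 72.7 mm. I'll raise another 7 mm and use the visible fraction of red to centre the rim.

Run:
```python
from rig import *
from h import *
np.set_printoptions(linewidth=200)
P=camera_params("scene")
f0=np.array([.01,.4,.83])
def rep(l):
    s=sense();f=s["wrist_force"]-f0;print(l,round(s["time_s"],2),round(s["finger_gap"],5),loc(s["position"]+RT[:,0]*.003).round(4),"Fy",round(f@LY,2),f.round(2)); return s,f
for up in (.077,.080):
    move_l(tcp(-.072,.0218,.075+up),feed=.03); rep("up")
    p,d=camera("scene");im=p[:,:,::-1].copy();r=redprof(im);print(sensz(d,P,up),r,np.clip(r,0,None).sum())
cv2.imwrite("pics/z5.png",cv2.resize(im[160:280,300:370],None,fx=5,fy=5,interpolation=cv2.INTER_CUBIC))
```

```text
up 10.92 0.06068 [-0.0723  0.0218  0.152 ] Fy -3.03 [-3.15 -4.45 -3.41]
(np.float64(0.41303760017940483), np.int64(109)) [ 0.  1.  0.  0.  0.  3. 17. 45. 55. 41.  8. -8. -7. -5. -4. -3. -4. -4.] 170.0
up 11.22 0.06094 [-0.0723  0.0218  0.1551] Fy -3.29 [-2.78 -4.59 -3.24]
(np.float64(0.415842037298509), np.int64(108)) [ 0.  1.  0.  0.  0.  2. 18. 45. 48. 17. -5. -8. -5. -4. -4. -4. -4. -4.] 131.0
```

View pics/z5.png

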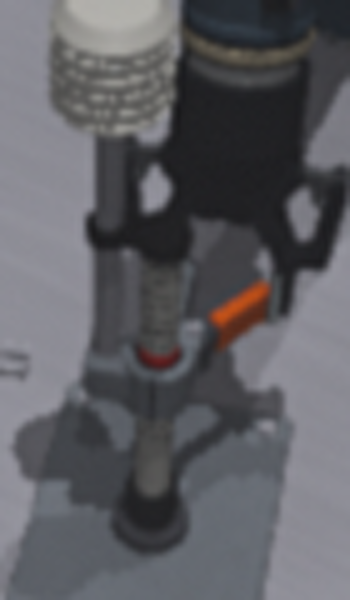

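```bash
cat > close.py <<'E'
from rig import *
from h import *
np.set_printoptions(linewidth=200)
P=camera_params("scene")
f0=np.array([.01,.4,.83])
def rep(l):
    s=sense();f=s["wrist_force"]-f0;print(l,round(s["time_s"],2),round(s["finger_gap"],5),loc(s["position"]+RT[:,0]*.003).round(4),"Fy",round(f@LY,2),f.round(2)); return s,f
def look(up,n=None):
    p,d=camera("scene");im=p[:,:,::-1].copy();r=redprof(im);print("  sens",round(sensz(d,P,up)[0],4),"red",np.clip(r,0,None).sum())
    if n: cv2.imwrite(f"pics/{n}.png",cv2.resize(im[160:280,300:370],None,fx=5,fy=5,interpolation=cv2.INTER_CUBIC))
UP=.0822
def pose(g,dy=0,dz=0): return tcp(-.072,B+g/2+dy,.075+UP+dz,ahead=.003+fwd(g)-fwd(.061))
E
python3 - <<'E'
from close import *
move_l(tcp(-.072,.0218,.075+UP),feed=.03); rep("up"); look(UP)
for g in (.0585,.057,.055):
    command_gripper(g,40); s,f=rep("g%.4f"%g)
    move_l(pose(g),feed=.03); s,f=rep("m")
look(UP,"z6")
E
```

```text
up 11.52 0.06117 [-0.0723  0.0218  0.1574] Fy -3.63 [-3.33 -5.17 -4.01]
  sens 0.4183 red 106.0
g0.0585 11.78 0.05903 [-0.0724  0.0209  0.1575] Fy -5.2 [-3.16 -6.78 -4.45]
m 12.03 0.05903 [-0.0724  0.0208  0.1578] Fy -1.32 [-4.49 -3.14 -3.87]
g0.0570 12.25 0.05735 [-0.0723  0.02    0.1579] Fy -3.9 [-3.98 -5.7  -3.66]
m 12.5 0.05716 [-0.0724  0.0199  0.1581] Fy -0.49 [-4.45 -2.23 -3.  ]
g0.0550 12.72 0.05536 [-0.0724  0.019   0.1581] Fy -3.26 [-3.94 -5.   -3.78]
m 12.97 0.05515 [-0.0725  0.0189  0.1585] Fy -1.35 [-4.32 -3.1  -3.81]
  sens 0.418 red 108.0
```

View pics/z6.png

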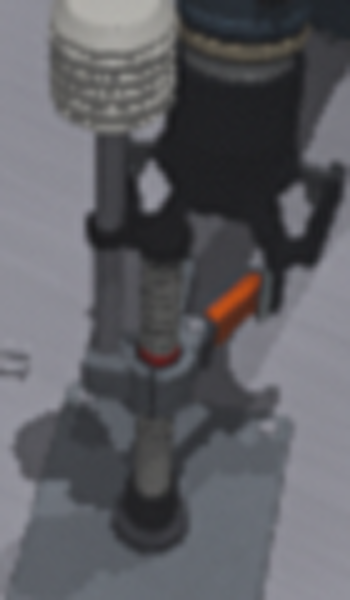

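The rim covers about 40% of the band, and the leg held its height while the lever began to close. I'll keep going.

Run:
```python
from close import *
for g in (.053,.051,.049,.047,.045,.043,.041):
    command_gripper(g,40); s,f=rep("g%.4f"%g)
    move_l(pose(g),feed=.03); s,f=rep("m")
    if abs(s["finger_gap"]-g)>.002: print("stall");break
look(UP,"z7")
```

```text
g0.0530 13.23 0.05306 [-0.0725  0.0179  0.1585] Fy -2.77 [-4.58 -4.72 -3.7 ]
m 13.48 0.05323 [-0.0725  0.0178  0.1588] Fy -0.64 [-4.26 -2.32 -3.5 ]
g0.0510 13.7 0.05142 [-0.0726  0.0169  0.1589] Fy -3.25 [-3.63 -4.87 -4.35]
m 13.95 0.05148 [-0.0726  0.0169  0.1592] Fy 0.01 [-5.4  -2.06 -3.78]
g0.0490 14.17 0.04925 [-0.0727  0.0159  0.1592] Fy -2.94 [-4.22 -4.77 -4.11]
m 14.42 0.04928 [-0.0727  0.0159  0.1596] Fy -1.85 [-4.88 -3.85 -4.22]
g0.0470 14.63 0.04735 [-0.0727  0.0149  0.1596] Fy -2.26 [-4.94 -4.32 -3.8 ]
m 14.88 0.04756 [-0.0728  0.0148  0.1599] Fy -1.24 [-5.26 -3.35 -3.85]
g0.0450 15.1 0.04515 [-0.0728  0.0139  0.1599] Fy -1.17 [-4.92 -3.13 -4.04]
m 15.35 0.04533 [-0.0728  0.0139  0.1602] Fy -0.9 [-4.77 -2.8  -4.4 ]
g0.0430 15.57 0.04326 [-0.0729  0.0129  0.1602] Fy -2.76 [-4.94 -4.85 -4.32]
m 15.82 0.04306 [-0.0729  0.0128  0.1603] Fy -0.61 [-4.82 -2.5  -6.39]
g0.0410 16.03 0.04105 [-0.0729  0.0119  0.1605] Fy -2.59 [-4.31 -4.43 -5.62]
m 16.28 0.04081 [-0.073   0.0118  0.1606] Fy -0.05 [-4.48 -1.77 -5.96]
  sens 0.4179 red 115.0
```

View pics/z7.png

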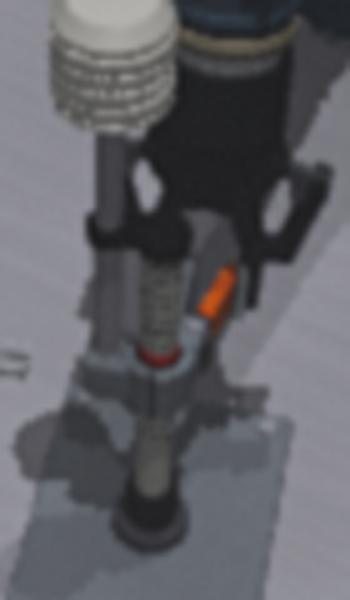

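Run:
```python
from close import *
for g in (.039,.037,.035,.033,.031,.0295):
    command_gripper(g,60); s,f=rep("g%.4f"%g)
    if s["finger_gap"]-g>.002: command_gripper(g,90); s,f=rep("  90N")
    move_l(pose(max(g,s["finger_gap"])),feed=.03); s,f=rep("m")
    if abs(s["finger_gap"]-g)>.002 or np.abs(f).max()>20: print("stall");break
look(UP,"z8")
```

```text
g0.0390 16.55 0.03908 [-0.073   0.0109  0.1607] Fy -1.45 [-4.34 -3.22 -6.58]
m 16.8 0.03911 [-0.0731  0.0108  0.1609] Fy -0.68 [-5.09 -2.68 -6.94]
g0.0370 17.02 0.03742 [-0.0732  0.01    0.161 ] Fy -1.86 [-4.93 -3.88 -5.29]
m 17.27 0.03733 [-0.0732  0.0099  0.1611] Fy -0.99 [-5.09 -3.01 -6.64]
g0.0350 17.48 0.0351 [-0.0718  0.0087  0.162 ] Fy -0.69 [-2.39 -1.65 -2.13]
m 17.73 0.03534 [-0.071   0.0086  0.1626] Fy -0.9 [-0.65 -1.22 -1.05]
g0.0330 17.95 0.03327 [-0.0711  0.0079  0.1626] Fy -4.29 [ 2.79 -3.53 -1.45]
m 18.2 0.03351 [-0.0712  0.0078  0.1626] Fy -1.82 [ 4.62 -0.18 -1.34]
g0.0310 18.42 0.03107 [-0.0714  0.007   0.1627] Fy -3.91 [ 4.15 -2.6   0.16]
m 18.67 0.0314 [-0.0715  0.0069  0.1627] Fy -1.38 [5.13 0.49 0.33]
g0.0295 18.88 0.02959 [-0.072   0.006   0.1622] Fy -3.07 [ 6.74 -0.7  -2.94]
m 19.13 0.02969 [-0.0722  0.006   0.1622] Fy -1.97 [ 5.62  0.05 -2.83]
  sens 0.4162 red 127.0
```

View pics/z8.png

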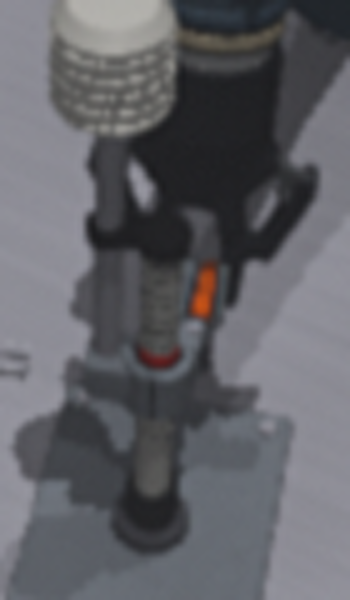

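Nearly shut: gap 29.7 mm, and the rim is still about 3.5 mm above the band's lower edge. Now the final squeeze.

Run:
```python
from close import *
for g,n in ((.0285,80),(.026,100),(.022,115)):
    command_gripper(g,n); s,f=rep("g%.4f"%g)
    p=s["position"]; y=loc(p)[1]; tgt=B+s["finger_gap"]/2
    print("  y",y,"tgt",tgt)
    if abs(f@LY)>3: 
        move_l(p+LY*np.clip((f@LY)*.0002,-.001,.001),feed=.02); s,f=rep("m")
sleep(.3);rep("w");look(UP,"z9")
p,d=camera("top");cv2.imwrite("pics/z9t.png",cv2.resize(p[140:290,240:370,::-1],None,fx=4,fy=4,interpolation=cv2.INTER_CUBIC))
```

```text
g0.0285 19.4 0.02913 [-0.0722  0.0057  0.1623] Fy -2.68 [ 5.48 -0.77 -1.64]
  y 0.005721632359658564 tgt 0.005764354382206401
g0.0260 19.62 0.02683 [-0.0723  0.0051  0.1624] Fy -5.07 [ 6.26 -3.03 -1.07]
  y 0.005069076658870693 tgt 0.004614102995642501
m 19.88 0.02707 [-0.0723  0.005   0.1624] Fy 1.61 [0.89 2.06 0.74]
g0.0220 20.09 0.02382 [-0.0724  0.004   0.1622] Fy -2.57 [ 5.58 -0.61 -3.52]
  y 0.003950274251149358 tgt 0.0031079826835877927
w 20.39 0.02357 [-0.0724  0.004   0.1622] Fy -2.44 [ 4.59 -0.86 -4.19]
  sens 0.4156 red 133.0
```

View pics/z9.png

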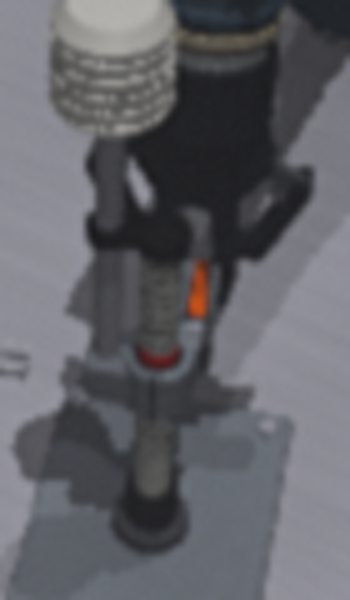

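View pics/z9t.png

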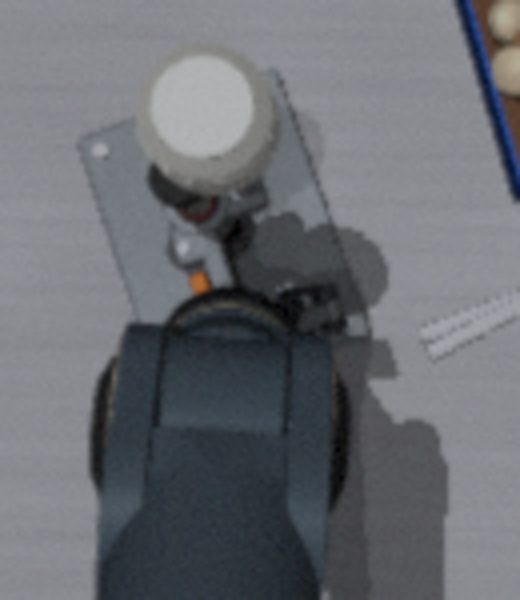

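The reported gap (23.6 mm) is below the nominal 29 mm for shut, so I'll measure the paddle's direction and where the pads sit.

Run:
```python
from close import *
for n in("scene","top"):
    PP=camera_params(n);p,d=camera(n);im=p[:,:,::-1].copy();cv2.imwrite(f"pics/{n}10.png",im)
    X=cloud(n,d,PP);hsv=cv2.cvtColor(im,cv2.COLOR_BGR2HSV)
    m=((hsv[...,0]<16))&(hsv[...,1]>130)&(hsv[...,2]>60)
    L=X-[Q[0],Q[1],0];L=np.stack([c_*L[...,0]+s_*L[...,1],-s_*L[...,0]+c_*L[...,1],L[...,2]],-1)
    m&=(np.abs(L[...,0]+.055)<.05)&(np.abs(L[...,1]-.02)<.05)&(L[...,2]>.10)&(L[...,2]<.2)
    vu=np.argwhere(m)
    print(n,len(vu));o=np.argsort(L[m][:,0]);print((L[m][o]*1000).round(0).tolist())
    print("gap line: pin,tip shut/0.1/0.2:",[proj(WL(-.024-.055*np.cos(a),.016+.055*np.sin(a),.075+.0795+.013),PP).round(1).tolist() for a in(0,.1,.2,.3)],proj(WL(-.024,.016,.1675),PP).round(1))
    if n=="scene": print(cv2.fitLine(vu[:,::-1].astype(np.float32),cv2.DIST_L2,0,.01,.01).ravel())
    if n=="scene": cv2.imwrite("pics/z10.png",cv2.resize(im[195:255,315:365],None,fx=10,fy=10,interpolation=cv2.INTER_CUBIC))
print(sense()["time_s"])
```

```text
scene 31
[[-79.0, 12.0, 165.0], [-76.0, 10.0, 163.0], [-73.0, 13.0, 166.0], [-67.0, 14.0, 168.0], [-67.0, 11.0, 168.0], [-65.0, 14.0, 167.0], [-64.0, 12.0, 167.0], [-60.0, 12.0, 167.0], [-59.0, 18.0, 165.0], [-59.0, 15.0, 168.0], [-58.0, 13.0, 165.0], [-57.0, 16.0, 167.0], [-57.0, 10.0, 166.0], [-53.0, 11.0, 165.0], [-53.0, 19.0, 167.0], [-52.0, 17.0, 163.0], [-52.0, 14.0, 167.0], [-51.0, 17.0, 169.0], [-50.0, 20.0, 162.0], [-50.0, 20.0, 166.0], [-47.0, 12.0, 168.0], [-46.0, 14.0, 169.0], [-45.0, 12.0, 165.0], [-44.0, 15.0, 167.0], [-44.0, 18.0, 168.0], [-41.0, 15.0, 166.0], [-41.0, 13.0, 166.0], [-40.0, 19.0, 168.0], [-37.0, 16.0, 166.0], [-36.0, 19.0, 168.0], [-35.0, 14.0, 168.0]]
gap line: pin,tip shut/0.1/0.2: [[[341.3, 211.5]], [[343.1, 211.9]], [[344.9, 212.3]], [[346.6, 212.9]]] [[338.2 225. ]]
[ 6.4369805e-02 -9.9792612e-01  3.3941934e+02  2.1783871e+02]
top 18
[[-49.0, 12.0, 166.0], [-48.0, 14.0, 167.0], [-48.0, 16.0, 168.0], [-47.0, 11.0, 165.0], [-46.0, 13.0, 169.0], [-46.0, 10.0, 152.0], [-45.0, 15.0, 166.0], [-45.0, 10.0, 167.0], [-44.0, 18.0, 166.0], [-44.0, 12.0, 167.0], [-43.0, 15.0, 166.0], [-42.0, 17.0, 168.0], [-42.0, 11.0, 168.0], [-41.0, 10.0, 157.0], [-41.0, 14.0, 164.0], [-40.0, 16.0, 166.0], [-39.0, 11.0, 167.0], [-39.0, 13.0, 167.0]]
gap line: pin,tip shut/0.1/0.2: [[[293.4, 224.6]], [[291.2, 225.3]], [[288.9, 225.8]], [[286.5, 226.0]]] [[285.7 202.6]]
20.5917
```

View pics/z10.png

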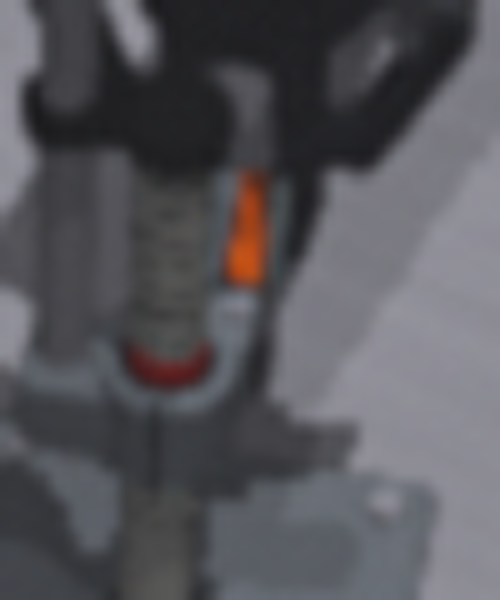

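The paddle now runs along the bar: its centreline has y≈15 mm at x=-45 and ≈12 mm at x=-75, so the angle is about 0. The lower rows of the red band are covered by the rim and the upper rows are visible. I'll check for drift, then hand in.

Run:
```python
from close import *
rep("a");look(UP);sleep(.8);rep("b")
p,d=camera("scene");im=p[:,:,::-1].copy();print(sensz(d,P,.08),redprof(im));print("start",redprof(cv2.imread("pics/scene0.png")))
cv2.imwrite("pics/z11.png",im)
a=cv2.imread("pics/scene0.png");b=im
for n,(x0,y0,x1,y1) in dict(block=(385,245,455,325),punnet=(215,220,275,285),scis=(250,210,310,240)).items(): print(n,np.abs(a[y0:y1,x0:x1].astype(int)-b[y0:y1,x0:x1]).mean().round(1))
```

```text
a 20.59 0.02368 [-0.0723  0.0039  0.1623] Fy -3.57 [ 5.42 -1.75 -4.58]
  sens 0.4155 red 134.0
b 21.44 0.02385 [-0.0723  0.0039  0.1623] Fy -2.16 [ 4.88 -0.44 -4.61]
(np.float64(0.41554546187278196), np.int64(107)) [ 0. -0. -0.  0. -0.  2. 17. 45. 50. 18. -5. -8. -6. -4. -4. -4. -4. -4.]
start [ 0.  0. -0.  0.  0.  2. 16. 42. 52. 38. 10.  0. -0. -0.  0.  0.  0.  1.]
block 2.7
punnet 2.4
scis 2.4
```

View pics/z11.png

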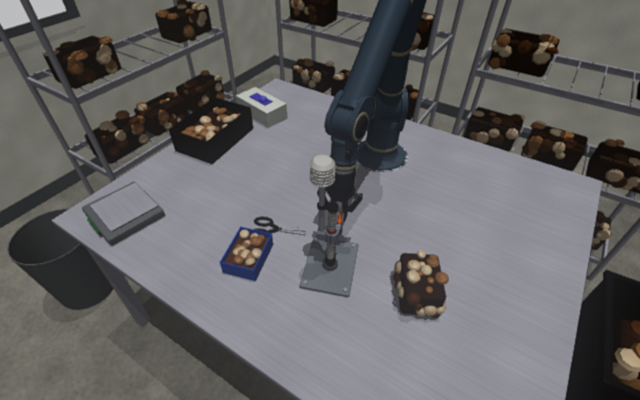

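Nothing has drifted: sensor top 0.4155 m, band 76% visible. The block at (420,280), punnet at (247,250) and scissors at (280,227) have not moved. Handing in.

Run:
```python
from rig import *
finish_job(); print(sense()["time_s"],sense()["finger_gap"])
```

```text
the job is handed in; nothing more can be done
the job is handed in; nothing more can be done
```

I gripped the bar and open lever together, raised the leg about 80 mm and closed the lever there in small steps. I shifted the hand towards the bar as it closed, then squeezed at up to 115 N. I handed in at about 21.5 s, still holding.

**Last checks**
- **Lever:** the paddle lies along the bar, at about 0 rad.
- **Rim in band:** the rim covers roughly the lowest quarter of the red band, so it is inside, about 2–3 mm above the lower edge.
- **Leg:** nothing moved over the final 0.85 s. The largest force on the wrist in my readings was about 9 N.
- **Surroundings:** the block, punnet and scissors look unmoved.

**What disagreed or went less well**
- **Leg sank while closing:** it settled about 2.5 mm, most of it in one small slip as the cam began to bite, so the rim sits below the band's centre.
- **Band height:** the camera calibration put the band's centre near 0.172–0.1745 m. The share of red still visible put it near 0.176 m. The rim, at about 0.1725 m, is inside the band either way.
- **Finger gap:** under full grip it read 23.7 mm, below the nominal 29 mm for shut. I took this as the fingers or pads giving way under the force, but did not confirm it.
- **Lock:** I did not test whether the closed clamp holds the leg on its own.

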